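# Lift the tipped bottle off the turntable and hold it level

## Robot

A 7-joint arm with a two-finger parallel gripper is mounted at the origin on a cart in front of the work surface, level with it; the furniture and walls round the work are solid. World frame = base frame: x ahead of the robot, y to its left, z up, the work surface at z = 0. Lengths are in m, angles in rad, forces in N, time in s.
With the tool pointing down it reaches from about 0.425 to 0.925 m from the base axis. Payload 6.8 kg.
Tool frame: the origin (TCP) lies between the finger pads; the fingertips stand r.tip_extent ahead of it and the grasp point (between the pads) lies 5 mm behind it (r.tip_extent is the distance from the TCP to the fingertips, in m); y points along the fingers, x is the direction in which the jaws open and shut, and the axes are right-handed (so a half turn about y gives the same grasp; the last joint's range is limited). The gripper opens to 85 mm and grips with 20 to 120 N. Pads are 22 mm wide; open, the fingers measure 114 mm over their backs; the gripper's body (76 mm by 85 mm) begins 54 mm behind the grasp point. The pads swing forward as they close: fully open they stand 13 mm farther back than shut.
Start: joints at [-1.21, 0.477, 0.022, 1.555, -0.011, 1.109, -0.083], TCP at [0.305, 0.602, 0.245] pointing down, gripper open.
Joint ranges: [-2.96, 2.96], [-0.34, 2.1], [-1.41, 1.46], [0.24, 2.44], [-1.37, 4.51], [0.17, 1.92], [-2.96, 2.96]. Speed limits (rad/s): [2.39, 2.39, 3.14, 3.14, 3.14, 3.14, 3.14].

## Interface

Orientations are given as a rotation vector (axis times angle).
In Python, from bench import r gives the robot as it stands.
- The arm moves only by the tool send_rows, never from a script. Its argument "plan" is a list of rows, each a list of 5 numbers: the shift along the tool's x, y, z in cm, then the turn about the tool's y in degrees, then the opening, from 0 (shut) to 1 (fully open). In form: [[dx, dy, dz, spin, grip], ...]. A call has 1 to 12 rows; each row shifts and turns the commanded pose from where the row before left it, along the tool's axes as they then stand; what a row does not reach is not made up. A row lasts 1/8 s, in which the tool goes at most 62.5 mm and 10.7 degrees, less where a joint would pass 70% of its speed; a pose out of reach is approached as far as the arm can. A call is refused whole if a number of a shift passes 6.25 or a number of a turn 10.7, either way. A call with a gripper value outside its range is refused whole. The fingers move at their own pace and stop on an object; "force" is the grip in N (left out, the last holds). Time passes only in rows, so rows that do not move let the fingers close. It gives the time, the measured TCP pose, the force and the opening at its end, in the units of the state.
- r.get_obs(): the state, without advancing time (a new reading comes with each control period).
- r.grab_frame(name): name is "scene" or "top"; returns a dict with "image" (420x560x3 uint8, red, green, blue), "camera_matrix" (3x3 intrinsics, pixels), "cam_to_world" (4x4, takes a point from camera to world coordinates). Camera axes: x right, y down, z forward; pixel columns grow to the right and rows downward; lengths in m; the calibration is good to about 2 mm. A picture is of the moment at which its call begins. There is no depth.
- r.hand_in(): hands the job in, once; it reports no verdict.
Trained networks look in the newest picture that a camera, given by its name, has taken for a name from the list of things; names that differ only in an ending like _2 or _b are one class to them, and where a whole thing is asked for, a point or a joint stands for the part that bears it (a point fixed in the world has none). Each returns a list of dicts, best first, with "p" (0 to 1); they miss things now and then, are a little off and sometimes report something else, mostly with a low value. They report only what shows in the picture. A call takes as long as a camera call. They do not tell look-alikes from the thing itself.
- r.recognise(camera, target): "rect" ([left, top, right, bottom] in pixels, round what is visible of it).
The state is a dict: "clock": time; "joints": joint angles; "qvel": joint speeds; "tau": joint torques, N m; "tcp_pos": TCP position; "orientation": TCP orientation; "contact_force": force on the tool from outside, world axes, zero at the start; "moment": the same for the moment, N m; "grip_width": finger opening in m.
Only numpy, scipy, OpenCV 4.12 (cv2) and the standard library are available. Lean on these libraries where they do the work, as an engineer would, in place of code of your own. Each camera call takes 0.05 s, during which the arm holds its last target.

## Task

One of the three small white bottles on the free-turning inspection turntable has tipped over. Lift it off just as it lies and hold it in the air, level and still, at least 12 cm above the turntable, so that I can look at its underside for a crack; keep it level all the way up, and leave the other two bottles standing on the turntable. Hold it steady for more than two seconds and finish while still holding it there: do not put it down.

Things in the scene. Friction and masses are not known exactly. Their poses are not given: they have to be found in the camera images.
- tipped_bottle: Closed white bottle lying on its side on the disc, 82 mm long, 60 to 130 g. Origin: centre of its foot; z axis runs along it from foot to cap (level while it lies). Barrel 36 mm in diameter, straight to 43 mm along z, then shoulder; ribbed cap 30 mm in diameter from 60 to 82 mm. It balances 36 mm along z. Its axis lies 18 mm above the disc. It can roll, and the disc turns under it.
- standing_bottle_1: One of two more bottles of the same kind, standing upright on the other side of the turntable, 82 mm tall; origin at the centre of the foot, z up.
- standing_bottle_2: The other upright bottle, the same as the first.
- turntable: The turntable: a fixed grey foot with a dark steel disc, 300 mm in diameter and 10 mm thick, that turns freely about the vertical axis through this origin. The origin is the centre of the foot's underside on the bench top; the flat top of the disc, without a rim, is 50 mm above it.
- turntable_disc (a joint): Turn of the disc about its vertical axis in rad, 0 at the start, positive anticlockwise from above, no stops; its bearing has almost no friction.
Things that resemble listed ones, but are neither listed nor needed, are in the scene too. What is shaped like the standing_bottle_1 but purple or turquoise is not meant.

How it is judged:
On the way:
1. the tipped bottle is in the air, gripped, level and still for two seconds (height (world z) of tipped_bottle above 0.16 m and angle between tipped_bottle's own z axis and vertical between 1.4 and 1.74 rad and linear speed of tipped_bottle below 0.03 m/s and angular speed of tipped_bottle below 0.3 rad/s and contact force between tipped_bottle and the fingers above 0.5 N), for 2 s.
At the end, for the whole second after the job is handed in: The tipped bottle is gripped by the fingers alone, its foot centre at least 160 mm above the bench top (110 mm above the disc), its axis within about 0.17 rad of level, still (under 0.03 m/s and 0.3 rad/s); the other two bottles stand upright (within 0.1 rad) on the disc (all of step 1 and contact force between tipped_bottle and turntable below 0.02 N and contact force between tipped_bottle and standing_bottle_1 below 0.02 N and contact force between tipped_bottle and standing_bottle_2 below 0.02 N and angle between each of standing_bottle_1, standing_bottle_2's own z axis and vertical below 0.1 rad and horizontal distance between each of standing_bottle_1, standing_bottle_2 and turntable below 0.15 m and height (world z) of standing_bottle_1 between 0.045 and 0.06 m and height (world z) of standing_bottle_2 between 0.045 and 0.06 m); the arm keeps its last pose, push and grip.
It fails at once if the tipped bottle is carried far out of level (more than 0.4 rad) once off the turntable (height (world z) of tipped_bottle above 0.11 m and (angle between tipped_bottle's own z axis and vertical below 1.17 rad or angle between tipped_bottle's own z axis and vertical above 1.97 rad)).
It fails at once if a standing bottle is knocked over or off the turntable (angle between any of standing_bottle_1, standing_bottle_2's own z axis and vertical above 0.5 rad or height (world z) of any of standing_bottle_1, standing_bottle_2 below 0.03 m).
It also fails if it takes over 37 s, if anything falls off the work surface, if the arm or the gripper's body presses on something with over 40 N, if the wrist force passes 120 N, or if a joint passes its speed limit or range.

## Working session

There is one attempt and no reset: what is moved stays moved. The work goes in short steps, Python scripts to look and compute and a tool call to move; the robot and the scene stay as the last step left them, time stands still between calls to the robot, and variables do not carry over. Pictures are saved under pics/ and viewed, and the job is handed in when it is done.

Besides the shell and the picture viewer there is one more tool, called after "Call:" by a JSON object that holds its "op" and its "data", one argument or row to a line. send_rows: Moves the arm, as the interface text tells. Its arguments: {"type":"object","properties":{"plan":{"type":"array","items":{"type":"array","items":{"type":"number"}}},"force":{"type":"number"}},"required":["plan"]}

```bash
mkdir -p pics; ls
python3 - <<'E'
from bench import r
import cv2,json
o=r.get_obs();print({k:o[k] for k in('clock','tcp_pos','orientation','grip_width','contact_force')},r.tip_extent)
for n in("top","scene"):
    f=r.grab_frame(n);cv2.imwrite(f"pics/{n}0.png",f["image"][:,:,::-1])
    print(n,f["camera_matrix"].tolist(),f["cam_to_world"].round(4).tolist())
    for t in("tipped_bottle","standing_bottle_1","turntable"):
        print(t,[(d["rect"],round(d["p"],2)) for d in r.recognise(n,t)])
E
```

```text
pics
{'clock': 0.0, 'tcp_pos': array([0.30473189, 0.60166011, 0.24430975]), 'orientation': array([-1.39633617, -0.85623808,  0.85872374]), 'grip_width': 0.08531958524972079, 'contact_force': array([ 0.82320355,  0.62013971, -0.32583507])} 0.014
top [[524.9380237295252, 0.0, 276.89615736055396], [0.0, 524.9380237295252, 204.52850467317728], [0.0, 0.0, 1.0]] [[-0.0522, -0.9785, 0.1993, 0.2754], [-0.9986, 0.0521, -0.006, -0.053], [-0.0045, -0.1994, -0.9799, 1.1762], [0.0, 0.0, 0.0, 1.0]]
tipped_bottle [([260.0, 188.8, 294.1, 229.9], 0.86)]
standing_bottle_1 [([400.0, 255.0, 422.5, 276.8], 0.91), ([127.1, 255.6, 150.6, 275.9], 0.88), ([200.4, 167.1, 222.5, 193.8], 0.85), ([374.8, 203.2, 393.7, 221.6], 0.74), ([225.3, 128.5, 247.9, 155.3], 0.61)]
turntable []
scene [[425.8652505575039, 0.0, 280.10291326507894], [0.0, 425.8652505575039, 213.20428327760146], [0.0, 0.0, 1.0]] [[0.8612, -0.3785, 0.3394, 0.2209], [-0.5083, -0.6497, 0.5653, -0.5873], [0.0065, -0.6593, -0.7518, 0.7559], [0.0, 0.0, 0.0, 1.0]]
tipped_bottle [([241.4, 205.0, 278.6, 226.2], 0.83)]
standing_bottle_1 [([305.6, 294.3, 326.0, 332.4], 0.97), ([250.0, 143.6, 264.7, 183.3], 0.75), ([158.9, 143.6, 174.8, 182.6], 0.72), ([261.4, 352.0, 287.4, 389.0], 0.61), ([294.3, 150.2, 313.7, 184.6], 0.57)]
turntable [([203.7, 156.9, 336.3, 260.9], 0.75)]
```

View pics/top0.png

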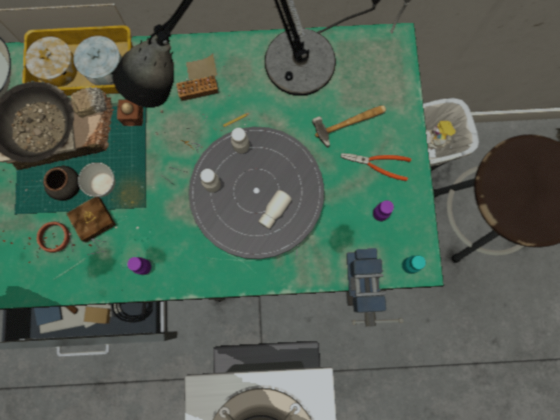

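View pics/scene0.png

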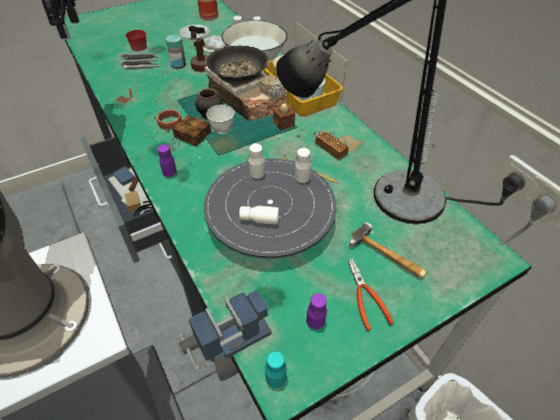

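Run:
```python
import cv2
a=cv2.imread("pics/top0.png")[100:270,170:370]
cv2.imwrite("pics/c0.png",cv2.resize(a,None,fx=3.5,fy=3.5,interpolation=cv2.INTER_CUBIC))
```

```text
(no output)
```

View pics/c0.png

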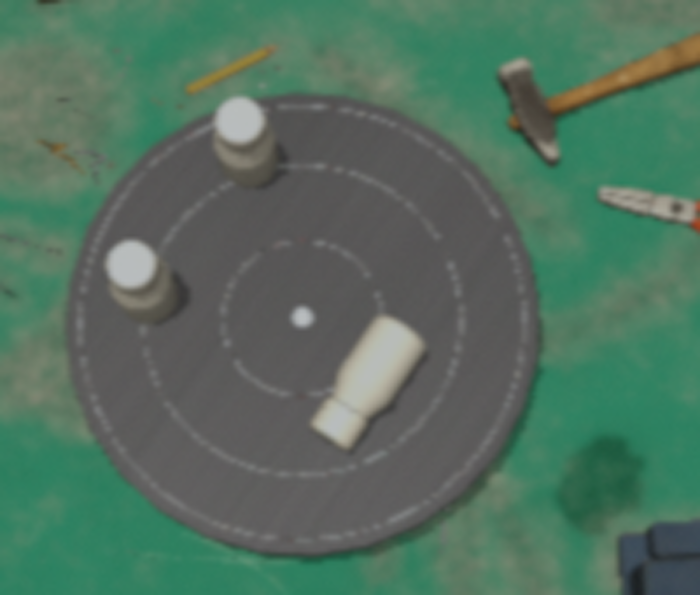

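The white things on the disc in the top view are:
- two upright bottles at about (209,180) and (240,140);
- one lying bottle at about (276,208), with its foot at the upper right (~(285,197)) and its cap at the lower left (~(266,222)).

The lying white one is the target. The purple bottles at (384,210) and (139,265) and the turquoise one at (415,264) are look-alikes on the bench. The enlarged crop confirms this. Next I measure it.

```bash
cat > h.py <<'E'
from bench import r
import cv2,numpy as np
from scipy.spatial.transform import Rotation as R
def ray(f,u,v,z):
    K=f["camera_matrix"];T=f["cam_to_world"]
    d=T[:3,:3]@np.linalg.inv(K)@np.array([u,v,1.]);o=T[:3,3]
    return o+d*(z-o[2])/d[2]
def proj(f,P):
    T=f["cam_to_world"];p=(np.asarray(P)-T[:3,3])@T[:3,:3];q=p@f["camera_matrix"].T
    return q[...,:2]/q[...,2:]
def tri(f,uv,g,uw):
    A=[];b=[]
    M=np.zeros((3,3));v=np.zeros(3)
    for F,p in((f,uv),(g,uw)):
        T=F["cam_to_world"];d=T[:3,:3]@np.linalg.inv(F["camera_matrix"])@np.array([*p,1.]);d/=np.linalg.norm(d)
        Q=np.eye(3)-np.outer(d,d);M+=Q;v+=Q@T[:3,3]
    return np.linalg.solve(M,v)
def blob(f,near,thr=125):
    im=f["image"];g=cv2.resize(im,None,fx=4,fy=4,interpolation=cv2.INTER_CUBIC).min(2)
    n,l,s,c=cv2.connectedComponentsWithStats((g>thr).astype('uint8'))
    u,v=near;k=l[int(v*4),int(u*4)]
    ys,xs=np.nonzero(l==k)
    P=np.c_[(xs+.5)/4-.5,(ys+.5)/4-.5]
    return k,P
def bottle(f,near,thr=125,z=.068):
    k,P=blob(f,near,thr)
    W=np.array([ray(f,u,v,z)[:2] for u,v in P])
    m=W.mean(0);w,V=np.linalg.eigh(np.cov((W-m).T));a=V[:,1];b=V[:,0]
    s=(W-m)@a;t=(W-m)@b
    # foot end wider
    lo=np.ptp(t[s<np.quantile(s,.2)]);hi=np.ptp(t[s>np.quantile(s,.8)])
    if hi>lo:a=-a;s=-s   # a from foot to cap
    mid=np.median(t[(s<s.min()+.04)&(s>s.min()+.008)]);tt=t[(s<s.min()+.04)]
    foot=m+a*s.min()+b*(tt.max()+tt.min())/2
    return dict(k=k,foot=foot,a=a,len=np.ptp(s),wid=np.ptp(t),lohi=(lo,hi),m=m)
E
python3 - <<'E'
from h import *
f=r.grab_frame("top");g=r.grab_frame("scene")
for thr in(105,120,140):
  for F,n in((f,(276,208)),(g,(263,214))):
    d=bottle(F,n,thr);print(thr,{k:np.round(v,4) for k,v in d.items()},np.degrees(np.arctan2(d['a'][1],d['a'][0])))
print("disc centre",ray(f,256.3,190.5,.05),ray(g,269.5,202,.05))
print("lamp head",tri(f,(145,75),g,(305,68)), "lamp rim ",tri(f,(147,103),g,(290,92)))
print("lamp neck",tri(f,(160,40),g,(325,42)))
print("st1,2",ray(f,208,175,.132),ray(f,238,133,.132))
o=r.get_obs();print(R.from_rotvec(o['orientation']).as_matrix().round(3))
E
```

```text
105 {'k': np.int32(178), 'foot': array([ 0.5289, -0.0768]), 'a': array([-0.798 ,  0.6026]), 'len': np.float64(0.0861), 'wid': np.float64(0.0373), 'lohi': array([0.0359, 0.0342]), 'm': array([ 0.4957, -0.0516])} 142.94240038824367
105 {'k': np.int32(551), 'foot': array([ 0.4819, -0.1206]), 'a': array([-0.0759,  0.9971]), 'len': np.float64(0.188), 'wid': np.float64(0.1151), 'lohi': array([0.1016, 0.1008]), 'm': array([ 0.4786, -0.0449])} 94.35151005541188
120 {'k': np.int32(38), 'foot': array([ 0.5283, -0.0761]), 'a': array([-0.8025,  0.5966]), 'len': np.float64(0.0845), 'wid': np.float64(0.0338), 'lohi': array([0.0338, 0.0274]), 'm': array([ 0.4958, -0.0518])} 143.37400885760596
120 {'k': np.int32(659), 'foot': array([ 0.4735, -0.0005]), 'a': array([ 0.6978, -0.7163]), 'len': np.float64(0.0939), 'wid': np.float64(0.09), 'lohi': array([0.0488, 0.09  ]), 'm': array([ 0.4931, -0.046 ])} -45.75251459352839
140 {'k': np.int32(36), 'foot': array([ 0.5278, -0.0752]), 'a': array([-0.8052,  0.593 ]), 'len': np.float64(0.0827), 'wid': np.float64(0.0298), 'lohi': array([0.0297, 0.0242]), 'm': array([ 0.496 , -0.0517])} 143.6325962185647
140 {'k': np.int32(172), 'foot': array([ 0.5271, -0.0716]), 'a': array([-0.8019,  0.5974]), 'len': np.float64(0.0875), 'wid': np.float64(0.0433), 'lohi': array([0.0431, 0.0354]), 'm': array([ 0.4933, -0.0472])} 143.31503519176633
disc centre [ 0.53836632 -0.01622566  0.05      ] [ 0.53595604 -0.01550215  0.05      ]
lamp head [0.7465501  0.185252   0.21825509] lamp rim  [0.71363755 0.19673029 0.15690503]
lamp neck [0.76934263 0.13880084 0.29943382]
st1,2 [0.55715867 0.07876784 0.132     ] [0.64436587 0.01379587 0.132     ]
[[ 0.452 -0.    -0.892]
 [ 0.892 -0.     0.452]
 [-0.    -1.    -0.   ]]
```

Both cameras agree: foot about (0.528,-0.075), axis at 143.4°, length about 84 mm, inside the disc circle. The grasp point, 33 mm along, is (0.5015,-0.056). The lamp (0.73,0.19) is clear of a straight path at this height.

Call:
{"op": "send_rows", "data": {
  "plan": [
    [-1.4, 0, -1.3, 0, 1],
    [-2.8, 0, -2.6, 0, 1],
    [-2.8, 0, -2.6, 0, 1],
    [-2.8, 0, -2.6, 0, 1],
    [-2.8, 0, -2.6, 0, 1],
    [-2.8, 0, -2.6, 0, 1],
    [-2.8, 0, -2.6, 0, 1],
    [-2.8, 0, -2.6, 0, 1],
    [-2.8, 0, -2.6, 0, 1],
    [-2.8, 0, -2.6, 0, 1]
  ],
  "force": 50
}}

```text
clock: 1.75
tcp_pos: [0.4052, 0.2506, 0.2454]
orientation: [-1.396, -0.857, 0.856]
contact_force: [0.3, 0.4, 0.6]
grip_width: 0.0852
```

Call:
{"op": "send_rows", "data": {
  "plan": [
    [-2.8, 0, -2.6, 0, 1],
    [-2.8, 0, -2.6, 0, 1],
    [-2.8, 0, -2.6, 0, 1],
    [-2.8, 0, -2.6, 0, 1],
    [-2.8, 0, -2.6, 0, 1],
    [-2.8, 0, -2.6, 3, 1],
    [-2.8, 0, -2.6, 3, 1],
    [-1.4, 0, -1.3, 3.7, 1],
    [0, 0, 0, 0, 1],
    [0, 0, 0, 0, 1]
  ]
}}

```text
clock: 3.0
tcp_pos: [0.48, -0.0217, 0.2452]
orientation: [-1.444, -0.729, 0.729]
contact_force: [0.1, 0.7, 0.8]
grip_width: 0.0852
```

```bash
cat > m.py <<'E'
from h import *
import sys
f=r.grab_frame("top");g=r.grab_frame("scene")
n=sys.argv[1]
cv2.imwrite(f"pics/{n}t.png",cv2.resize(f["image"][80:300,130:430,::-1],None,fx=2.6,fy=2.6,interpolation=cv2.INTER_CUBIC))
cv2.imwrite(f"pics/{n}s.png",cv2.resize(g["image"][90:310,130:430,::-1],None,fx=2.6,fy=2.6,interpolation=cv2.INTER_CUBIC))
o=r.get_obs();M=R.from_rotvec(o['orientation']).as_matrix()
print(o['clock'],o['tcp_pos'].round(4),M.round(3).tolist(),o['grip_width'],o['contact_force'].round(1))
a=np.radians(143.4);G=np.array([.528,-.0755,0.064])+.033*np.array([np.cos(a),np.sin(a),0])
print("delta tool cm",((G-o['tcp_pos'])@M*100).round(2),"x ang",np.degrees(np.arctan2(M[1,0],M[0,0])))
for c in("top","scene"): print(c,[(d["rect"],round(d["p"],2)) for d in r.recognise(c,"tipped_bottle")])
E
python3 m.py a
```

```text
3.1 [ 0.4801 -0.0215  0.2452] [[0.593, -0.0, -0.805], [0.805, 0.001, 0.593], [0.0, -1.0, 0.001]] 0.08483300770963624 [0.3 1.2 0.3]
delta tool cm [-1.5  18.12 -3.77] x ang 53.61261059856215
top []
scene [([239.2, 205.7, 278.8, 225.7], 0.94)]
```

View pics/as.png

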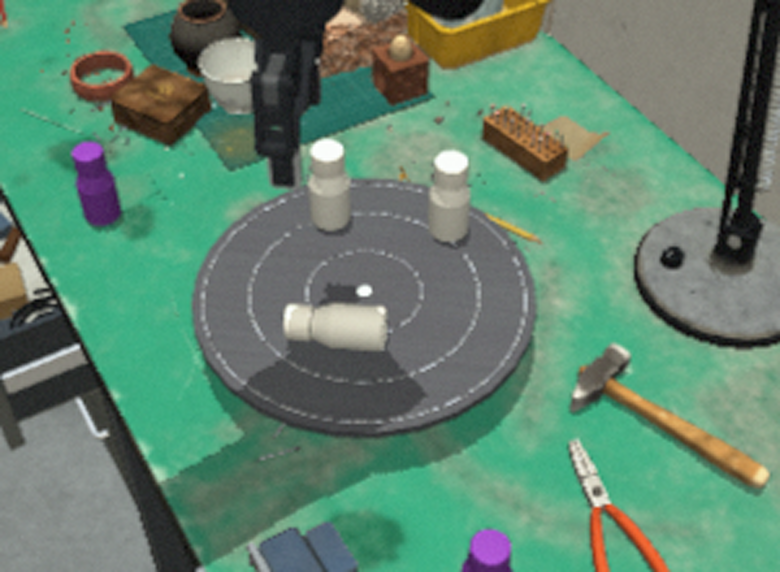

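Call:
{"op": "send_rows", "data": {
  "plan": [
    [-0.5, 0, -1.2, 0, 1],
    [-0.5, 0, -1.3, 0, 1],
    [-0.5, 0, -1.3, 0, 1],
    [0, 1, 0, 0, 1],
    [0, 2, 0, 0, 1],
    [0, 2, 0, 0, 1],
    [0, 2, 0, 0, 1],
    [0, 1.5, 0, 0, 1],
    [0, 0.5, 0, 0, 1],
    [0, 0, 0, 0, 1],
    [0, 0, 0, 0, 1]
  ]
}}

```text
clock: 4.58
tcp_pos: [0.5024, -0.0579, 0.1559]
orientation: [-1.446, -0.728, 0.727]
contact_force: [0.9, -0.0, -0.0]
grip_width: 0.0853
```

```bash
python3 m.py b
```

```text
4.675 [ 0.5023 -0.0578  0.1559] [[0.596, 0.001, -0.803], [0.803, 0.0, 0.596], [0.001, -1.0, -0.001]] 0.08532789531783516 [-0.1  0.   0.7]
delta tool cm [0.1  9.19 0.19] x ang 53.43828931463688
top []
scene [([239.5, 206.7, 280.4, 225.8], 0.81)]
```

View pics/bs.png

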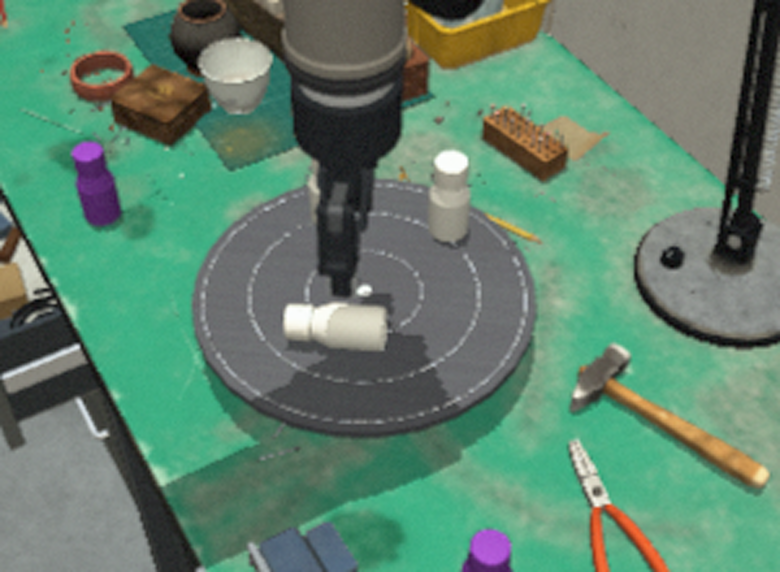

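View pics/bt.png

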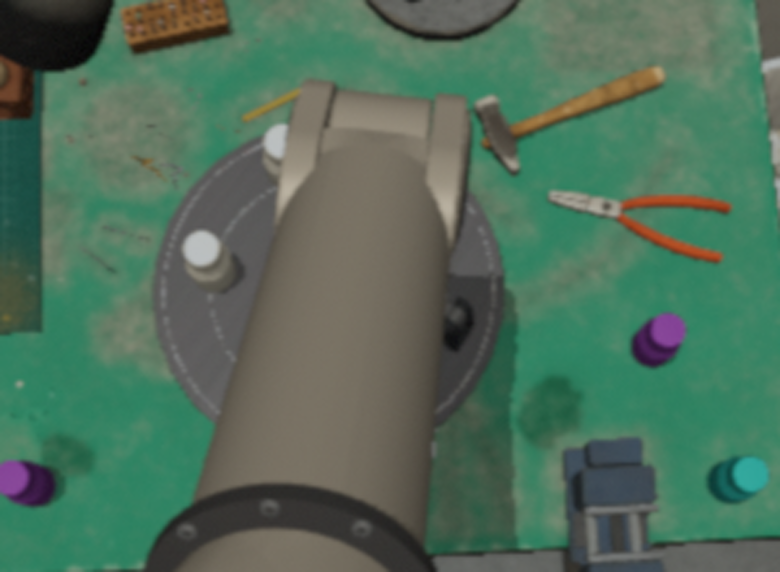

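The bottle has not moved. It sits between the jaws, which are square to its axis. Descending, with a stop to check just above the final height.

Call:
{"op": "send_rows", "data": {
  "plan": [
    [0.1, 1.0, 0.2, 0, 1],
    [0, 1.5, 0, 0, 1],
    [0, 1.5, 0, 0, 1],
    [0, 1.5, 0, 0, 1],
    [0, 1.5, 0, 0, 1],
    [0, 0.8, 0, 0, 1],
    [0, 0.4, 0, 0, 1],
    [0, 0, 0, 0, 1],
    [0, 0, 0, 0, 1]
  ]
}}

```text
clock: 5.9
tcp_pos: [0.5013, -0.0558, 0.0737]
orientation: [-1.446, -0.728, 0.727]
contact_force: [-0.4, 0.3, -0.0]
grip_width: 0.0853
```

```bash
python3 m.py c
```

```text
6.0 [ 0.5012 -0.0558  0.0737] [[0.596, 0.001, -0.803], [0.803, 0.0, 0.596], [0.001, -1.0, -0.001]] 0.08530594613381699 [0.6 1.2 0.2]
delta tool cm [ 0.01  0.97 -0.03] x ang 53.440389302152965
top []
scene [([238.8, 208.2, 278.9, 225.6], 0.76)]
```

View pics/cs.png

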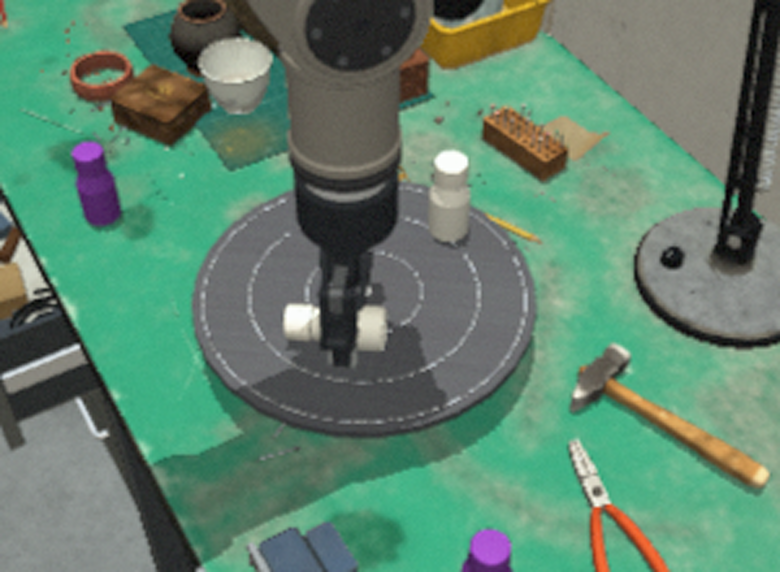

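Run:
```python
from h import *
f=r.grab_frame("scene")
for d in(.043,.05,.057):
  for z in(.05,.06,.07): print(d,z,(proj(f,[.5013-d*.596,-.0558-d*.803,z])-[130,90])*2.6)
```

```text
0.043 0.05 [343.6594862  377.22616471]
0.043 0.06 [343.34689112 369.50900548]
0.043 0.07 [343.02897319 361.66043924]
0.05 0.05 [342.50815005 384.00066991]
0.05 0.06 [342.1841642  376.30098714]
0.05 0.07 [341.8546327  368.46950938]
0.057 0.05 [341.34491458 390.84519112]
0.057 0.06 [341.00931774 383.16376422]
0.057 0.07 [340.66794631 375.35016368]
```

Open tips are at about z=0.072 with the TCP at 0.0737, so the swing model holds: once closed on 36 mm, the tips will be about 9 mm below the TCP. A TCP height of 0.062 is safe.

Call:
{"op": "send_rows", "data": {
  "plan": [
    [0, 0.6, 0, 0, 1],
    [0, 0.5, 0, 0, 1],
    [0, 0, 0, 0, 0.8],
    [0, 0, 0, 0, 0.65],
    [0, 0, 0, 0, 0.55],
    [0, 0, 0, 0, 0.5],
    [0, 0, 0, 0, 0.46],
    [0, 0, 0, 0, 0.42],
    [0, 0, 0, 0, 0.38],
    [0, 0, 0, 0, 0.3],
    [0, 0, 0, 0, 0],
    [0, 0, 0, 0, 0]
  ],
  "force": 50
}}

```text
clock: 7.65
tcp_pos: [0.5017, -0.0563, 0.0632]
orientation: [-1.447, -0.729, 0.726]
contact_force: [-1.4, -0.7, 10.0]
grip_width: 0.035
```

Call:
{"op": "send_rows", "data": {
  "plan": [
    [0, 0, 0, 0, 0],
    [0, 0, 0, 0, 0],
    [0, 0, 0, 0, 0],
    [0, 0, 0, 0, 0]
  ]
}}

```text
clock: 8.15
tcp_pos: [0.5018, -0.0562, 0.0632]
orientation: [-1.447, -0.729, 0.726]
contact_force: [-1.3, -1.2, 9.0]
grip_width: 0.035
```

```bash
python3 m.py d
```

```text
8.25 [ 0.5017 -0.0563  0.0632] [[0.596, 0.002, -0.803], [0.803, -0.0, 0.596], [0.001, -1.0, -0.002]] 0.03523079504077283 [-1.8 -1.3  9.2]
delta tool cm [ 0.02 -0.08  0.05] x ang 53.417609830445365
top []
scene [([241.9, 205.4, 280.9, 225.5], 0.58)]
```

View pics/ds.png

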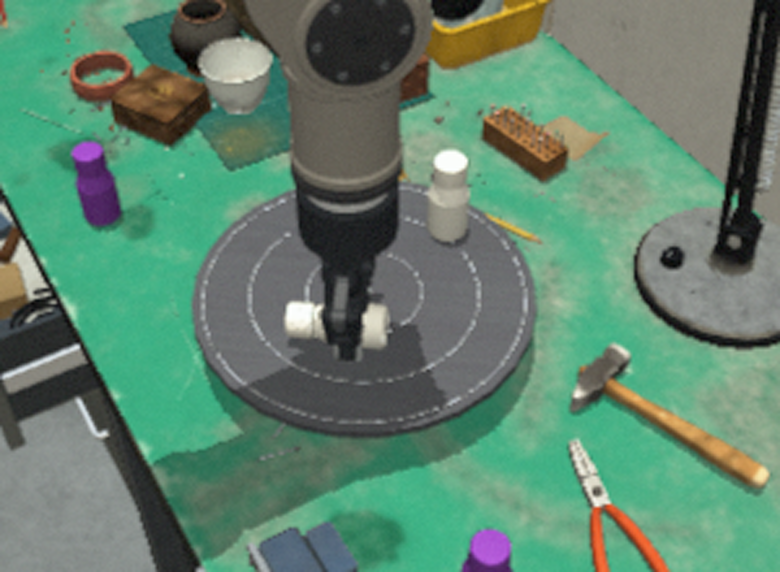

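The grip is on the full barrel diameter (about 35 mm). I'll lift slowly, then check that it is level.

Call:
{"op": "send_rows", "data": {
  "plan": [
    [0, -0.2, 0, 0, 0],
    [0, -0.3, 0, 0, 0],
    [0, -0.5, 0, 0, 0],
    [0, -0.7, 0, 0, 0],
    [0, -0.7, 0, 0, 0],
    [0, -0.4, 0, 0, 0],
    [0, -0.2, 0, 0, 0],
    [0, 0, 0, 0, 0]
  ]
}}

```text
clock: 9.35
tcp_pos: [0.5009, -0.0558, 0.0924]
orientation: [-1.445, -0.728, 0.728]
contact_force: [0.3, -0.0, -1.3]
grip_width: 0.0347
```

```bash
python3 m.py e
```

```text
9.45 [ 0.5008 -0.0558  0.0922] [[0.596, -0.0, -0.803], [0.803, 0.0, 0.596], [-0.0, -1.0, 0.0]] 0.034738482931409104 [ 0.5  0.  -1.1]
delta tool cm [ 0.04  2.82 -0.06] x ang 53.44080052973247
top []
scene [([237.4, 196.9, 280.8, 217.4], 0.56)]
```

View pics/es.png

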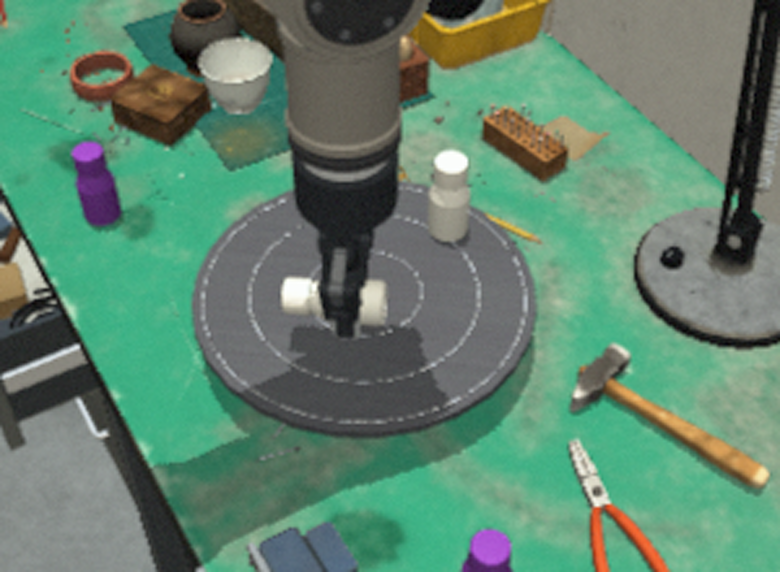

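It's off the disc. The weight reads about 1.1 N and the tilt is unchanged: the cap-to-foot slope in the image is the same as when it lay. Continuing up another 13 cm.

Call:
{"op": "send_rows", "data": {
  "plan": [
    [0, -0.4, 0, 0, 0],
    [0, -0.8, 0, 0, 0],
    [0, -1.2, 0, 0, 0],
    [0, -1.5, 0, 0, 0],
    [0, -1.5, 0, 0, 0],
    [0, -1.5, 0, 0, 0],
    [0, -1.5, 0, 0, 0],
    [0, -1.5, 0, 0, 0],
    [0, -1.4, 0, 0, 0],
    [0, -1.0, 0, 0, 0],
    [0, -0.5, 0, 0, 0],
    [0, -0.2, 0, 0, 0]
  ]
}}

```text
clock: 11.05
tcp_pos: [0.5008, -0.0558, 0.2224]
orientation: [-1.445, -0.728, 0.728]
contact_force: [0.1, -0.1, -1.6]
grip_width: 0.0352
```

Call:
{"op": "send_rows", "data": {
  "plan": [
    [0, 0, 0, 0, 0],
    [0, 0, 0, 0, 0],
    [0, 0, 0, 0, 0],
    [0, 0, 0, 0, 0],
    [0, 0, 0, 0, 0],
    [0, 0, 0, 0, 0],
    [0, 0, 0, 0, 0],
    [0, 0, 0, 0, 0],
    [0, 0, 0, 0, 0],
    [0, 0, 0, 0, 0],
    [0, 0, 0, 0, 0],
    [0, 0, 0, 0, 0]
  ]
}}

```text
clock: 12.55
tcp_pos: [0.5009, -0.0558, 0.2223]
orientation: [-1.445, -0.728, 0.728]
contact_force: [0.1, -0.7, -0.6]
grip_width: 0.0346
```

Call:
{"op": "send_rows", "data": {
  "plan": [
    [0, 0, 0, 0, 0],
    [0, 0, 0, 0, 0],
    [0, 0, 0, 0, 0],
    [0, 0, 0, 0, 0],
    [0, 0, 0, 0, 0],
    [0, 0, 0, 0, 0],
    [0, 0, 0, 0, 0],
    [0, 0, 0, 0, 0],
    [0, 0, 0, 0, 0],
    [0, 0, 0, 0, 0],
    [0, 0, 0, 0, 0],
    [0, 0, 0, 0, 0]
  ]
}}

```text
clock: 14.05
tcp_pos: [0.5009, -0.0558, 0.2223]
orientation: [-1.445, -0.728, 0.728]
contact_force: [-0.2, -0.9, -0.9]
grip_width: 0.0348
```

```bash
python3 m.py g
python3 - <<'E'
from h import *
f=r.grab_frame("scene")
o=r.get_obs();M=R.from_rotvec(o['orientation']).as_matrix();p=o['tcp_pos']
a=np.array([np.cos(np.radians(143.4)),np.sin(np.radians(143.4)),0])
for s in(-.033,.049): print((proj(f,[p+a*s])-[130,90])*2.6, )
print(max(abs(o['qvel'])))
E
```

```text
14.15 [ 0.5009 -0.0558  0.2223] [[0.596, 0.0, -0.803], [0.803, 0.0, 0.596], [0.0, -1.0, -0.0]] 0.03481656806631183 [-0.1  1.1 -0.7]
delta tool cm [ 0.03 15.83 -0.05] x ang 53.43842070766425
top []
scene [([231.9, 150.3, 278.8, 171.5], 0.97)]
[[390.71658516 185.64081302]]
[[277.82730578 177.05400182]]
0.0013979802855742032
```

View pics/gs.png

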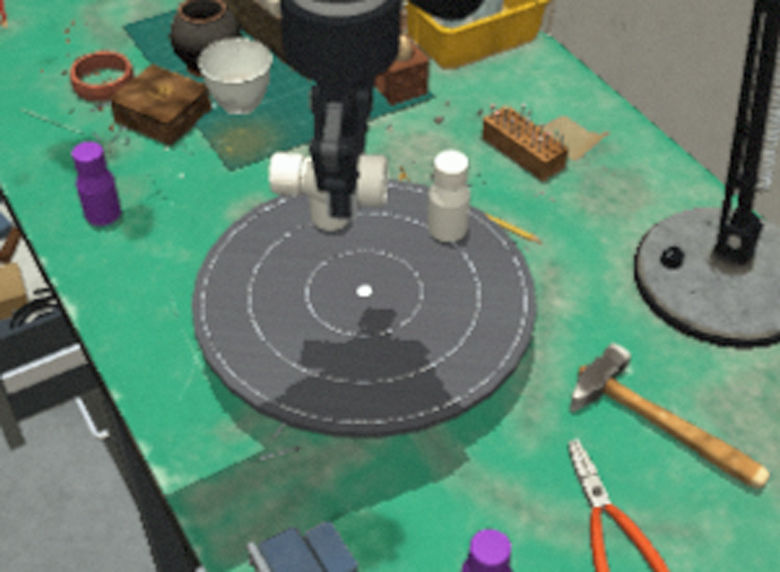

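View pics/gt.png

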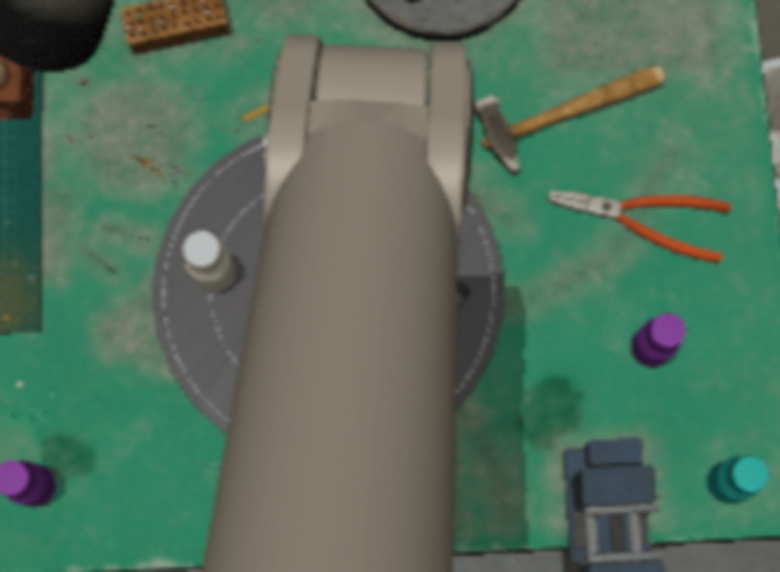

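The scene view shows the bottle in the jaws, with cap (278,173) and foot (381,182). That matches the image slope predicted for a level axis at z≈0.22. Both standing bottles are upright where they were, and the bottle has been held still for 3 s. Handing in.

```bash
python3 -c "
from bench import r
print(r.hand_in()); print(r.get_obs()['grip_width'])"
```

```text
the job is handed in; nothing more can be done
None
the job is handed in; nothing more can be done
```

The tipped bottle is in the gripper, about 17 cm above the turntable (its axis at z ≈ 0.22 m), and I handed the job in at about 14 s while still holding it. I gripped it across the barrel near its balance point with 50 N.

- **Steady:** the TCP and the grip opening (about 35 mm) did not change over the 3 s hold. Joint speeds were about 0.001 rad/s.
- **Level:** in the scene camera, the line from cap to foot has the slope expected for a level axis. That slope also looked unchanged just after the bottle left the disc. I could not check level from above, because the arm hid the bottle in the top camera.
- **Standing bottles:** both are upright in their original places. The second one is partly hidden behind the held bottle in the scene view and was hidden under the arm in the top view. The disc did not visibly turn.

The measured weight varied between about 0.6 and 1.6 N because the force reading is noisy, which fits the stated 60 to 130 g. No check failed, and the hand-in reports no verdict.

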